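# Open the exposure lamp's shutter under the green filter

### The arm

A 6-joint arm with a two-finger parallel gripper is mounted at the origin on a cart in front of the work surface, level with it; the furniture and walls round the work are solid. World frame = base frame: x ahead of the robot, y to its left, z up, the work surface at z = 0. Lengths are in m, angles in rad, forces in N, time in s.
With the tool pointing down it reaches from about 0.425 to 0.925 m from the base axis. Payload 12.5 kg.
Tool frame: the origin (TCP) lies at the very end of the fingers, on their centre line; the grasp point (between the pads) lies 19 mm behind it; z points along the fingers, y is the line along which they close (so a half turn about z gives the same grasp; the last joint's range is limited). The gripper opens to 85 mm and grips with 20 to 120 N. Pads are 22 mm wide; open, the fingers measure 114 mm over their backs; the gripper's body (76 mm by 85 mm) begins 54 mm behind the grasp point. The pads swing forward as they close: fully open they stand 13 mm farther back than shut.
Start: joints at [-1.439, 0.491, 1.559, -0, 1.092, -0.106], TCP at [0.147, -0.607, 0.231] pointing down, gripper open.
Joint ranges: [-3.1, 3.1], [-0.84, 2.19], [0.05, 2.79], [-1.13, 4.28], [0.06, 2.93], [-2.69, 2.69]. Speed limits (rad/s): [2.22, 2.22, 2.79, 3.14, 3.14, 3.14].

### API

Orientations are given as a rotation vector (axis times angle).
In Python, from cell import * gives the robot as it stands. The module is installed in compiled form; this text tells all that it offers.
- The arm moves only by the tool send_rows, never from a script. Its argument "increments" is a list of rows, each an object with "grip": the closure, from 0 (fully open) to 1 (shut); "slide": the shift along the tool's x, y, z in cm, a list of three; "turn": the turn, a rotation vector about the tool's x, y, z in degrees, a list of three. A call has 1 to 20 rows; each row shifts and turns the commanded pose from where the row before left it, along the tool's axes as they then stand; what a row does not reach is not made up. A row lasts 1/12 s, in which the tool goes at most 41.7 mm and 7.16 degrees, less where a joint would pass 70% of its speed; a pose out of reach is approached as far as the arm can. A call with a gripper value outside its range is refused whole. The fingers move at their own pace and stop on an object; "grip_force" is the grip in N (left out, the last holds). Time passes only in rows, so rows that do not move let the fingers close. It gives the time, the measured TCP pose, the force, the opening and the grip force at its end, in the units of the state.
- read_state(): the state, without advancing time (a new reading comes with each control period).
- camera(name): name is "side" or "top"; returns (picture, depth): 384x512x3 uint8, red, green, blue; 384x512 float32, m along the optical axis (not along the pixel's ray), 0 where there is no reading.
- camera_info(name): a dict with "fovy" (degrees; the focal length in pixels is half the picture's height over the tangent of half this angle, whatever the lens; pixels are square), "cx", "cy" (the principal point, pixels), "R" (3x3) and "t" (3): a world point X has camera coordinates R X + t. Camera axes: x right, y down, z forward; pixel columns grow to the right and rows downward; lengths in m; the calibration is good to about 2 mm. A picture is of the moment at which its call begins. camera_info takes no time and is no camera call.
- finish_job(): hands the job in; it is judged then, once.
The state is a dict: "time_s": time; "joint_pos": joint angles; "qvel": joint speeds; "tau": joint torques, N m; "tool_pos": TCP position; "ee_rot": TCP orientation; "wrist_force": force on the tool from outside, world axes, zero at the start; "moment": the same for the moment, N m; "finger_gap": opening from 0.0 (shut) to 1.0 (fully open); "gripper_force": force on a finger pad.
Only numpy, scipy, OpenCV 4.12 (cv2) and the standard library are available. Lean on these libraries where they do the work, as an engineer would, in place of code of your own. Each camera call takes 0.05 s, during which the arm holds its last target. There are 200 camera calls.

### The job

The culture dish under the exposure lamp is to be lit in green. Throw the filter lever on top of the lamp out of its parked notch into the notch marked by the green disc and let go of it there; then take the upright knob of the spring-closing shutter slide, pull it out until the white line of its pointer is level with the white line of the red marker on the scale rail, and keep holding it there: it snaps shut if let go, so the program finishes while still holding it open. Never open the shutter under another filter, and leave the dish and the other things on the bench where they stand.

Things in the scene. Friction and masses are not known exactly. Their poses are not given: they have to be found in the camera images.
- exposure_lamp: white lamp fixed on the bench; origin on the worktop under its foot, z up; the shutter slide comes out at its front (-x); y is its left. Foot 14 mm high, head with deck at z 125 mm, front face at x -60 mm; black finned lamp 54 mm across at x 25, y 28 mm, up to z 181 mm; turret drum 132 mm across, axis at x 30, y -58 mm
- filter_lever (a joint): lever swinging level about the turret axis; rad, 0 = parked in the blank notch at the right (black disc), growing towards the lamp's left. Notches at 0, 0.3, 0.6, 0.9; stops at -0.04, 0.94. At value v it points along (-cos(0.45-v), -sin(0.45-v)) in the lamp's x, y. A spring roller clicks into a notch from within about 0.06 rad; about 6 N at the knob moves it out
- lever_knob (a point): middle of the lever's black upright knob, 98 mm from the turret axis, z 169 mm: a cylinder 22 mm across, from z 153 to 183 mm, on a 9 mm stem; the lever's flat bar below it has its top at z 141 mm
- lever_index (a point): point of the lever's bar line 84 mm from the turret axis, at the radius of the colour discs: it lies over a disc's centre when the lever sits in that disc's notch
- green_disc: green disc, 21 mm across and 3 mm thick, flat on the label shelf, top at z 125 mm, 84 mm from the turret axis, in line with its notch (at lever value 0.3, 0.6 or 0.9); origin in the centre of its underside
- blue_disc: blue disc, the same, at another notch
- amber_disc: amber disc, the same, at another notch
- shutter (a joint): shutter slide, m drawn out along the lamp's -x; 0 = shut, end stop at 0.075. A spring pulls it shut with about 4 N at the start, 60 N/m more as it comes out (about 7 N at 50 mm)
- shutter_knob (a point): middle of the upright black knob at the slide's outer end: cylinder 20 mm across, z 102 to 140 mm, middle at z 121 mm; when shut it is at x -125, y 35 mm of the lamp. Slide bar below: 18 mm wide, top at z 88 mm, with a 24 mm flange up to z 92 mm under the knob
- shutter_pointer (a point): tip of the slide's pointer (white line), 40 mm behind the knob towards the lamp (x -85 mm of the lamp when shut) and 24 mm to the lamp's left, z 92 mm; it runs along the scale rail (16 mm wide, top at z 88 mm, ruled every 5 mm)
- mark (a point): point on the white line of the red marker (12 mm long, top at z 90 mm) clipped to the scale rail beside the pointer's path; axes as the lamp's. The slide is at the mark when the pointer is level with it along the lamp's x. The marker is no stop; it is set 30 to 55 mm out from the shut slide's pointer
- culture_dish: round dish with lid, 61 mm across, 15 mm high, loose on the lamp's foot under the lens; origin in the centre of its underside
- lab_timer: loose timer, 55 x 66 x 34 mm, on the bench to the right of the lamp; origin under its middle
- dropper_blue: loose dropper bottle, 33 mm across, 100 mm high, to the left of the lamp; origin under its middle
- dropper_iodine: loose dropper bottle, the same size, to the left of the lamp
- specimen_jar: loose white jar, 56 mm across, 72 mm high, to the right of the lamp; origin under its middle

How it is judged:
By the outcome, as a careful person would: the job done as asked, in the order asked, and still so for the second after the job is handed in, while the arm keeps its last pose, push and grip.
It also fails if it takes over 48 s, if anything falls off the work surface, if the arm or the gripper's body presses on something with over 40 N, if the wrist force passes 120 N, or if a joint passes its speed limit or range.

## Working session

There is one attempt and no reset: what is moved stays moved. The work goes in short steps, Python scripts to look and compute and a tool call to move; the robot and the scene stay as the last step left them, time stands still between calls to the robot, and variables do not carry over. Pictures are saved under pics/ and viewed, at most 10 in all, crops included, and the job is handed in when it is done.

Besides the shell and the picture viewer there is one more tool, called after "Request:" as name([rows], argument=value, ...), one row to a line, values as JSON. send_rows: Moves the arm, as the interface text tells. Its arguments: {"type":"object","properties":{"increments":{"type":"array"},"grip_force":{"type":"number"}},"required":["increments"]}

```bash
mkdir -p pics
cat > h.py <<'E'
from cell import *
import numpy as np, cv2
from scipy.spatial.transform import Rotation as Ro
def snap(n):
    p,d=camera(n); i=camera_info(n); np.savez(f'{n}.npz',p=p,d=d); return p,d,i
def cloud(d,i):
    h,w=d.shape; f=h/2/np.tan(np.radians(i['fovy'])/2)
    u,v=np.meshgrid(np.arange(w),np.arange(h))
    c=np.stack([(u-i['cx'])/f*d,(v-i['cy'])/f*d,d],-1)
    return (c-np.array(i['t']))@np.array(i['R'])
def proj(X,i):
    f=192/np.tan(np.radians(i['fovy'])/2); c=np.array(X)@np.array(i['R']).T+i['t']
    return np.stack([c[...,0]/c[...,2]*f+i['cx'],c[...,1]/c[...,2]*f+i['cy']],-1)
E
python3 - <<'E'
from h import *
for n in('top','side'):
    p,d,i=snap(n); cv2.imwrite(f'pics/{n}1.png',cv2.resize(p[...,::-1],(800,600))); print(n,i, (d==0).mean())
s=read_state(); print(s)
E
```

```text
top {'fovy': 51.115484843933196, 'cx': 254.34901359813136, 'cy': 191.18601908884185, 'R': array([[ 0.02265452, -0.99963151,  0.01495405],
       [-0.99222391, -0.02431273, -0.12206804],
       [ 0.12238664, -0.01207238, -0.99240907]]), 't': array([-0.04101327,  0.60291893,  1.52479592])} 0.004038492838541667
side {'fovy': 49.89547503430457, 'cx': 250.63335523124823, 'cy': 184.9464670604648, 'R': array([[-0.99245224, -0.12237372, -0.00795174],
       [-0.06340487,  0.567555  , -0.82089046],
       [ 0.10496847, -0.81419039, -0.57103032]]), 't': array([0.5708888 , 0.15589259, 1.24504386])} 0.003916422526041667
{'time_s': 0.1, 'joint_pos': array([-1.43861715e+00,  4.91536324e-01,  1.55934962e+00, -9.81158137e-06,
        1.09169207e+00, -1.05598646e-01]), 'qvel': array([-0.00085984, -0.00114007, -0.00156072,  0.00149918, -0.0005987 ,
       -0.00033079]), 'tau': array([ 3.09628027e-03, -6.19448233e+01, -2.62028021e+01, -1.41136079e-04,
        2.92147655e-03,  1.52881637e-05]), 'tool_pos': array([ 0.14721206, -0.60723383,  0.23077655]), 'ee_rot': array([-3.11843721e+00, -3.72511491e-01,  3.42313729e-05]), 'wrist_force': array([-0.32590535,  0.51048164,  0.26972846]), 'moment': array([ 0.00866884, -0.05755578, -0.01424579]), 'gripper_force': 0.0, 'finger_gap': 1.0002927268964328}
```

View pics/top1.png

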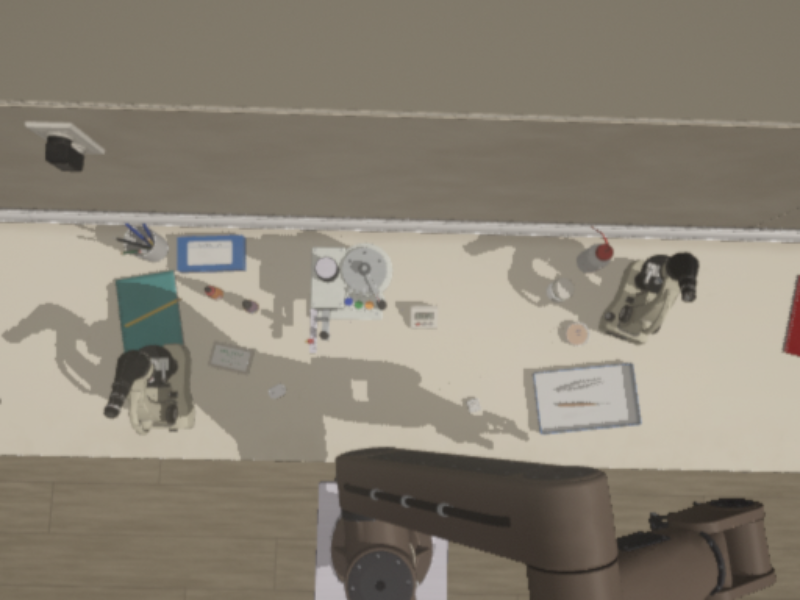

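View pics/side1.png

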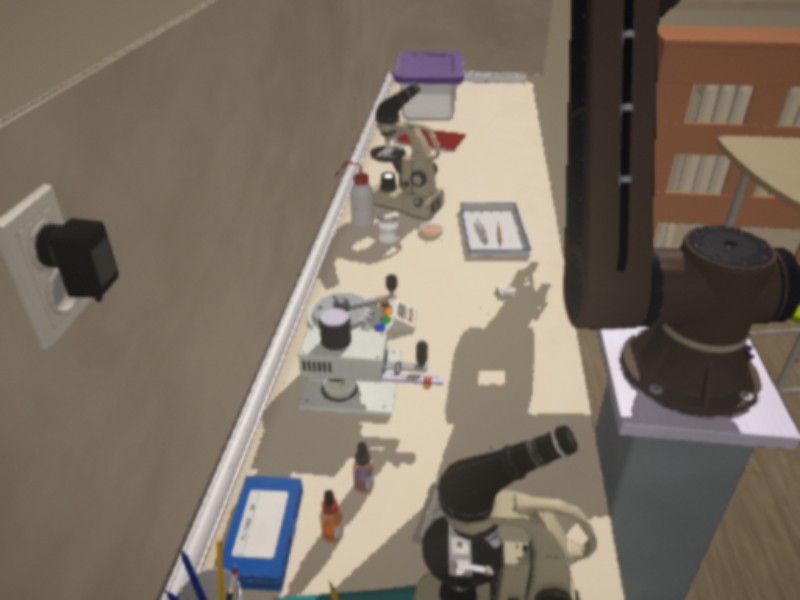

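The top view shows the lamp at about (350,285) of 800x600. The discs run from the lever side as amber (369,306), green (359,304), blue (348,301), so green is at 0.6. The red marker is at (311,341) and the shutter knob at (324,335). In the side view the lever knob is at (391,283) and the shutter knob at (421,352). Next I'll enlarge the lamp.

Run:
```python
from h import *
a=np.load('top.npz')['p'][150:235,185:285]; b=np.load('side.npz')['p'][165:270,185:290]
cv2.imwrite('pics/c2.png',np.vstack([cv2.resize(x[...,::-1],None,fx=k,fy=k,interpolation=cv2.INTER_CUBIC)[:,:] for x,k in((a,7),)]))
cv2.imwrite('pics/c3.png',cv2.resize(b[...,::-1],None,fx=5.7,fy=5.7,interpolation=cv2.INTER_CUBIC))
for n in('top','side'):
    z=np.load(n+'.npz');P=cloud(z['d'],camera_info(n))
    hsv=cv2.cvtColor(z['p'],cv2.COLOR_RGB2HSV)
    m=(P[...,0]>.45)&(P[...,0]<.95)&(P[...,1]>-.15)&(P[...,1]<.3)&(P[...,2]>.06)
    for c,lo,hi in(('red',0,6),('amber',10,20),('green',45,85),('blue',100,128)):
        k=m&(hsv[...,0]>=lo)&(hsv[...,0]<=hi)&(hsv[...,1]>130)&(hsv[...,2]>60)
        v,u=np.nonzero(k); print(n,c,k.sum(),u.mean(),v.mean(),np.median(P[k],0).round(3))
    k=m&(P[...,2]>.145)&(hsv[...,2]<70); v,u=np.nonzero(k)
    for q in sorted(set(map(tuple,P[k].round(2)))): pass
    L,lab,st,ce=cv2.connectedComponentsWithStats((m&(hsv[...,2]<70)).astype('uint8'))
    for j in range(1,L):
        if st[j,4]>8: print(n,'dark',st[j],ce[j].round(1),np.median(P[lab==j],0).round(3),P[lab==j][:,2].max().round(3))
```

```text
top red 0 nan nan [nan nan nan]
top amber 7 235.71428571428572 195.0 [0.577 0.042 0.122]
top green 0 nan nan [nan nan nan]
top blue 0 nan nan [nan nan nan]
side red 5 273.0 243.6 [0.492 0.187 0.092]
side amber 30 252.43333333333334 208.33333333333334 [0.577 0.048 0.127]
side green 9 246.33333333333334 204.11111111111111 [0.578 0.071 0.127]
side blue 14 242.85714285714286 208.92857142857142 [0.585 0.093 0.127]
side dark [248 177   5   8  34] [250.1 180.5] [0.573 0.021 0.177] 0.188
side dark [205 207  19  16 231] [214.3 215. ] [0.65  0.164 0.155] 0.178
side dark [268 220   4  14  48] [269.5 226. ] [0.505 0.156 0.127] 0.144<stdin>:11: RuntimeWarning: Mean of empty slice.
  ret = ret.dtype.type(ret / rcount)
  return _methods._mean(a, axis=axis, dtype=dtype,
  ret = um.true_divide(
```

View pics/c2.png

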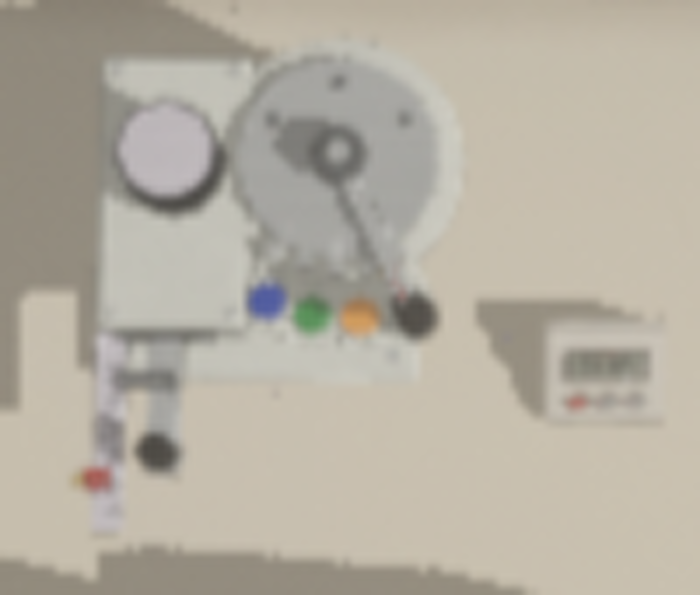

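View pics/c3.png

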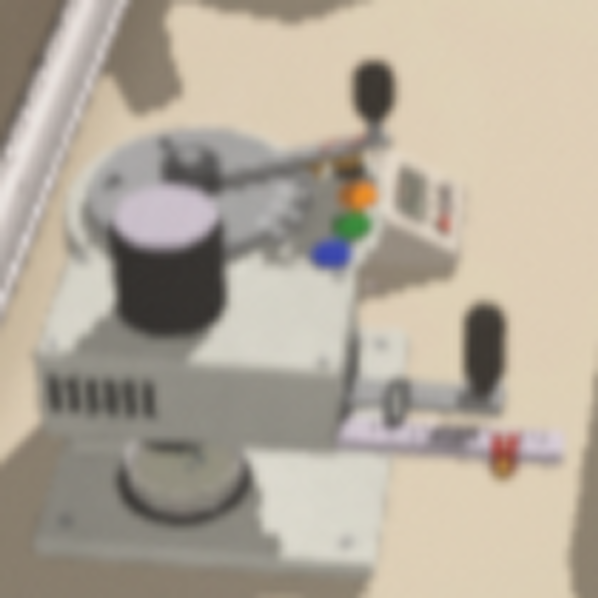

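The top crop gives the cap at (166,150), blue at (266,300), green at (312,314), the lever knob at (416,316), the shutter knob at (156,450) and the marker at (97,478). The side crop gives green at (351,226), the lever knob at (374,92), the shutter knob at (485,347) and the marker at (503,450). I'll fit the lamp pose from these.

```bash
cat >> h.py <<'E'
def lw(q,X): 
    X=np.atleast_2d(X); c,s=np.cos(q[2]),np.sin(q[2])
    return np.stack([q[0]+c*X[:,0]-s*X[:,1],q[1]+s*X[:,0]+c*X[:,1],X[:,2]],-1)
def pol(v,r,z): return [.03-r*np.cos(.45-v),-.058-r*np.sin(.45-v),z]
E
python3 - <<'E'
from h import *
from scipy.optimize import least_squares
M={'cap':[.025,.028,.181],'b':pol(.9,.084,.125),'g':pol(.6,.084,.125),'a':pol(.3,.084,.125),'lkt':pol(0,.098,.183),'lk':pol(0,.098,.169),'skt':[-.125,.035,.14],'sk':[-.125,.035,.121]}
T={'cap':(166,150),'b':(266,300),'g':(312,314),'lkt':(416,314),'skt':(156,450)}
S={'cap':(167,215),'b':(331,254),'g':(351,226),'a':(358,195),'lk':(374,92),'sk':(485,347)}
ob=[]
for n,D,k,o in(('top',T,7,(185,150)),('side',S,5.7,(185,165))):
    for m,p in D.items(): ob.append((n,m,(np.array(p)+.5)/k-.5+o))
I={n:camera_info(n) for n in('top','side')}
def res(q): # q: x,y,yaw + per-camera pixel bias
    r=[]
    for n,m,p in ob: r.append(proj(lw(q,M[m]),I[n])[0]-p)
    return np.array(r)
s=least_squares(lambda q:res(q).ravel(),[.7,.1,0],loss='soft_l1',f_scale=.5)
q=s.x; print(q); 
for o,r in zip(ob,res(q)): print(o[:2],r.round(2))
np.save('q.npy',q)
for n,p,k,o in(('top',(97,478),7,(185,150)),('side',(503,450),5.7,(185,165))):
    pp=(np.array(p)+.5)/k-.5+o
    r=least_squares(lambda a:proj(lw(q,[a[0],a[1],.09]),I[n])[0]-pp,[-.12,.07]); print('mark',n,r.x)
print('lever knobs',[lw(q,pol(v,.098,.169))[0].round(4) for v in(0,.3,.6)], 'sk',lw(q,M['sk']))
E
```

```text
[0.6303946  0.11291968 0.01707169]
('top', 'cap') [-0.4  -0.24]
('top', 'b') [-0.02  0.09]
('top', 'g') [-0.07  0.15]
('top', 'lkt') [-0.04 -0.15]
('top', 'skt') [-0.61 -0.07]
('side', 'cap') [-0.11 -0.03]
('side', 'b') [ 0.19 -0.16]
('side', 'g') [ 0.27 -0.26]
('side', 'a') [ 0.02 -0.05]
('side', 'lk') [-0.04 -0.19]
('side', 'sk') [-0.05 -0.63]
mark top [-0.13705824  0.06900122]
mark side [-0.13674129  0.07385578]
lever knobs [array([0.5739, 0.0113, 0.169 ]), array([0.5647, 0.0391, 0.169 ]), array([0.5642, 0.0684, 0.169 ])] sk [[0.50481533 0.14578073 0.121     ]]
```

```bash
cat >> h.py <<'E'
def need(pos,yang=None,after=0):
    "turn about tool z (deg) to bring tool y to world angle yang, and slide (cm) in the frame after it"
    s=read_state(); R=Ro.from_rotvec(s['ee_rot']); y=R.as_matrix()[:,1]
    a=np.degrees(np.arctan2(y[1],y[0])); t=0
    if yang is not None: t=-((yang-a+90)%180-90)
    R2=R*Ro.from_euler('z',t,degrees=True); c=R2.inv().apply(np.array(pos)-s['tool_pos'])*100
    print('t',round(s['time_s'],2),'pos',s['tool_pos'].round(4),'yang',a.round(2),'tilt',R.as_matrix()[:,2].round(3),'turn',round(t,2),'slide',c.round(2),'F',s['wrist_force'].round(1),'gap',round(s['finger_gap'],3),'gf',round(s['gripper_force'],1),'q6',s['joint_pos'][[0,5]].round(2))
E
python3 - <<'E'
from h import *
need([.574,.0113,.215],-63.2)
E
```

```text
t 0.1 pos [ 0.1472 -0.6072  0.2308] yang -76.38 tilt [-0.     0.001 -1.   ] turn -13.18 slide [ 65.98 -35.97   1.63] F [-0.3  0.5  0.3] gap 1.0 gf 0.0 q6 [-1.44 -0.11]
```

Request:
send_rows([
  {"grip": 0,"slide": [0,0,0],"turn": [0,0,-6.6]},
  {"grip": 0,"slide": [0,0,0],"turn": [0,0,-6.6]},
  {"grip": 0,"slide": [2.75,-1.5,0],"turn": [0,0,0]},
  {"grip": 0,"slide": [2.75,-1.5,0],"turn": [0,0,0]},
  {"grip": 0,"slide": [2.75,-1.5,0],"turn": [0,0,0]},
  {"grip": 0,"slide": [2.75,-1.5,0],"turn": [0,0,0]},
  {"grip": 0,"slide": [2.75,-1.5,0],"turn": [0,0,0]},
  {"grip": 0,"slide": [2.75,-1.5,0],"turn": [0,0,0]},
  {"grip": 0,"slide": [2.75,-1.5,0],"turn": [0,0,0]},
  {"grip": 0,"slide": [2.75,-1.5,0],"turn": [0,0,0]},
  {"grip": 0,"slide": [2.75,-1.5,0],"turn": [0,0,0]},
  {"grip": 0,"slide": [2.75,-1.5,0],"turn": [0,0,0]},
  {"grip": 0,"slide": [2.75,-1.5,0],"turn": [0,0,0]},
  {"grip": 0,"slide": [2.75,-1.5,0],"turn": [0,0,0]},
  {"grip": 0,"slide": [2.75,-1.5,0],"turn": [0,0,0]},
  {"grip": 0,"slide": [2.75,-1.5,0],"turn": [0,0,0]},
  {"grip": 0,"slide": [2.75,-1.5,0],"turn": [0,0,0]},
  {"grip": 0,"slide": [2.75,-1.5,0],"turn": [0,0,0]},
  {"grip": 0,"slide": [2.75,-1.5,0],"turn": [0,0,0]},
  {"grip": 0,"slide": [2.75,-1.5,0],"turn": [0,0,0]},
])

```text
time_s: 1.77
tool_pos: [0.4677, -0.1416, 0.2312]
ee_rot: [-3.056, -0.729, 0.0]
wrist_force: [0.6, -1.2, 0.0]
finger_gap: 0.998
gripper_force: 0.0
```

Run:
```python
from h import *
need([.574,.0113,.215],-63.2)
```

```text
t 1.77 pos [ 0.4677 -0.1416  0.2312] yang -63.18 tilt [-0. -0. -1.] turn 0.02 slide [16.38 -8.86  1.62] F [ 0.6 -1.2  0. ] gap 0.998 gf 0.0 q6 [-0.43  0.67]
```

Request:
send_rows([
  {"grip": 0,"slide": [2.75,-1.5,0.27],"turn": [0,0,0]},
  {"grip": 0,"slide": [2.75,-1.5,0.27],"turn": [0,0,0]},
  {"grip": 0,"slide": [2.75,-1.5,0.27],"turn": [0,0,0]},
  {"grip": 0,"slide": [2.75,-1.5,0.27],"turn": [0,0,0]},
  {"grip": 0,"slide": [2.75,-1.5,0.27],"turn": [0,0,0]},
  {"grip": 0,"slide": [2.65,-1.4,0.27],"turn": [0,0,0]},
  {"grip": 0,"slide": [0,0,0],"turn": [0,0,0]},
])

```text
time_s: 2.35
tool_pos: [0.5752, 0.0138, 0.2141]
ee_rot: [-3.054, -0.733, 0.0]
wrist_force: [-0.5, 0.6, -0.6]
finger_gap: 1.001
gripper_force: 0.0
```

Run:
```python
from h import *
need([.574,.0113,.15],-63.2)
p,d,i=snap('side'); a=p[140:270,175:305]
t,_,_=snap('top'); b=t[130:235,185:290]
cv2.imwrite('pics/d1.png',np.hstack([cv2.resize(x[...,::-1],(400,400),interpolation=cv2.INTER_CUBIC) for x in(a,b)]))
```

```text
t 2.35 pos [0.5752 0.0138 0.2141] yang -63.01 tilt [-0.     0.001 -1.   ] turn 0.19 slide [-0.22  0.18  6.41] F [-0.5  0.6 -0.6] gap 1.001 gf 0.0 q6 [-0.09  1.01]
```

View pics/d1.png

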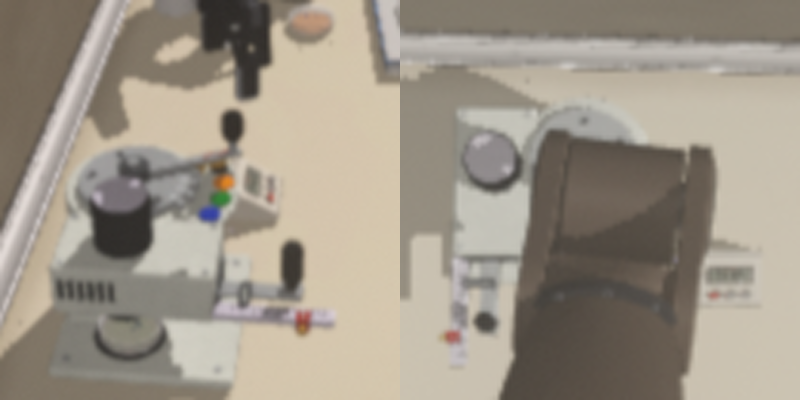

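The side view shows the fingers above the lever knob, with the near fingertip at (247,97) and the knob at (232,126). In the top view the arm hides the knob. Clear to descend and grip.

Request:
send_rows([
  {"grip": 0,"slide": [-0.2,0.2,1.2],"turn": [0,0,0]},
  {"grip": 0,"slide": [0,0,1.3],"turn": [0,0,0]},
  {"grip": 0,"slide": [0,0,1.3],"turn": [0,0,0]},
  {"grip": 0,"slide": [0,0,1.3],"turn": [0,0,0]},
  {"grip": 0,"slide": [0,0,1.2],"turn": [0,0,0]},
  {"grip": 0.6,"slide": [0,0,0],"turn": [0,0,0]},
  {"grip": 0.7,"slide": [0,0,0],"turn": [0,0,0]},
  {"grip": 0.8,"slide": [0,0,0],"turn": [0,0,0]},
  {"grip": 0.9,"slide": [0,0,0],"turn": [0,0,0]},
  {"grip": 1,"slide": [0,0,0],"turn": [0,0,0]},
  {"grip": 1,"slide": [0,0,0],"turn": [0,0,0]},
  {"grip": 1,"slide": [0,0,0],"turn": [0,0,0]},
], grip_force=25)

```text
time_s: 3.45
tool_pos: [0.5718, 0.0084, 0.153]
ee_rot: [-3.055, -0.729, 0.001]
wrist_force: [-6.5, 4.2, 6.8]
finger_gap: 0.243
gripper_force: 24.4
```

Run:
```python
from h import *
q=np.load('q.npy')
for v in(0,.3,.6): need([*lw(q,pol(v,.098,.15))[0]],-63.2-np.degrees(v))
```

```text
t 3.45 pos [0.5718 0.0084 0.153 ] yang -63.16 tilt [-0.001  0.001 -1.   ] turn 0.04 slide [ 0.32 -0.16  0.3 ] F [-6.5  4.2  6.8] gap 0.243 gf 24.4 q6 [-0.1  1. ]
t 3.45 pos [0.5718 0.0084 0.153 ] yang -63.16 tilt [-0.001  0.001 -1.   ] turn 17.23 slide [-0.18 -3.15  0.3 ] F [-6.5  4.2  6.8] gap 0.243 gf 24.4 q6 [-0.1  1. ]
t 3.45 pos [0.5718 0.0084 0.153 ] yang -63.16 tilt [-0.001  0.001 -1.   ] turn 34.42 slide [-1.54 -5.85  0.3 ] F [-6.5  4.2  6.8] gap 0.243 gf 24.4 q6 [-0.1  1. ]
```

Request:
send_rows([
  {"grip": 1,"slide": [0.007,-0.375,0],"turn": [0,0,2.15]},
  {"grip": 1,"slide": [0.007,-0.375,0],"turn": [0,0,2.15]},
  {"grip": 1,"slide": [0.007,-0.375,0],"turn": [0,0,2.15]},
  {"grip": 1,"slide": [0.007,-0.375,0],"turn": [0,0,2.15]},
  {"grip": 1,"slide": [0.007,-0.375,0],"turn": [0,0,2.15]},
  {"grip": 1,"slide": [0.007,-0.375,0],"turn": [0,0,2.15]},
  {"grip": 1,"slide": [0.007,-0.375,0],"turn": [0,0,2.15]},
  {"grip": 1,"slide": [0.007,-0.375,0],"turn": [0,0,2.15]},
], grip_force=30)

```text
time_s: 4.12
tool_pos: [0.5622, 0.0355, 0.1531]
ee_rot: [3.13, 0.261, -0.002]
wrist_force: [-9.2, -4.6, 10.3]
finger_gap: 0.242
gripper_force: 29.9
```

Run:
```python
from h import *
q=np.load('q.npy')
for v in(.3,.6): need([*lw(q,pol(v,.098,.15))[0]],-63.2-np.degrees(v))
```

```text
t 4.12 pos [0.5622 0.0355 0.1531] yang -80.48 tilt [-0.001 -0.001 -1.   ] turn -0.09 slide [ 0.32 -0.31  0.31] F [-9.2 -4.6 10.3] gap 0.242 gf 29.9 q6 [-0.05  1.35]
t 4.12 pos [0.5622 0.0355 0.1531] yang -80.48 tilt [-0.001 -0.001 -1.   ] turn 17.09 slide [-0.23 -3.29  0.31] F [-9.2 -4.6 10.3] gap 0.242 gf 29.9 q6 [-0.05  1.35]
```

Request:
send_rows([
  {"grip": 1,"slide": [0.007,-0.375,0],"turn": [0,0,2.15]},
  {"grip": 1,"slide": [0.007,-0.375,0],"turn": [0,0,2.15]},
  {"grip": 1,"slide": [0.007,-0.375,0],"turn": [0,0,2.15]},
  {"grip": 1,"slide": [0.007,-0.375,0],"turn": [0,0,2.15]},
  {"grip": 1,"slide": [0.007,-0.375,0],"turn": [0,0,2.15]},
  {"grip": 1,"slide": [0.007,-0.375,0],"turn": [0,0,2.15]},
  {"grip": 1,"slide": [0.007,-0.375,0],"turn": [0,0,2.15]},
  {"grip": 1,"slide": [0.007,-0.375,0],"turn": [0,0,2.1]},
  {"grip": 1,"slide": [0,-0.05,0],"turn": [0,0,0]},
], grip_force=30)

```text
time_s: 4.87
tool_pos: [0.5604, 0.067, 0.153]
ee_rot: [3.135, -0.21, -0.007]
wrist_force: [-15.1, 1.4, 13.2]
finger_gap: 0.239
gripper_force: 30.5
```

Run:
```python
from h import *
q=np.load('q.npy')
for v in(.6,): need([*lw(q,pol(v,.098,.15))[0]],-63.2-np.degrees(v))
```

```text
t 4.87 pos [0.5604 0.067  0.153 ] yang -97.66 tilt [-0.004  0.    -1.   ] turn -0.09 slide [ 0.36 -0.2   0.3 ] F [-15.1   1.4  13.2] gap 0.239 gf 30.5 q6 [0.   1.71]
```

Request:
send_rows([
  {"grip": 0.5,"slide": [0,0,0],"turn": [0,0,0]},
  {"grip": 0.2,"slide": [0,0,0],"turn": [0,0,0]},
  {"grip": 0,"slide": [0,0,0],"turn": [0,0,0]},
  {"grip": 0,"slide": [0,0,0],"turn": [0,0,0]},
  {"grip": 0,"slide": [0,0,0],"turn": [0,0,0]},
  {"grip": 0,"slide": [0,0,-1],"turn": [0,0,0]},
  {"grip": 0,"slide": [0,0,-2],"turn": [0,0,0]},
  {"grip": 0,"slide": [0,0,-2],"turn": [0,0,0]},
  {"grip": 0,"slide": [0,0,-1.5],"turn": [0,0,0]},
  {"grip": 0,"slide": [-2,0,0],"turn": [0,0,0]},
  {"grip": 0,"slide": [-3,0,0],"turn": [0,0,0]},
  {"grip": 0,"slide": [-3,0,0],"turn": [0,0,0]},
])

```text
time_s: 5.87
tool_pos: [0.4826, 0.0769, 0.2176]
ee_rot: [3.135, -0.207, 0.001]
wrist_force: [0.4, -0.2, 0.4]
finger_gap: 0.997
gripper_force: 0.0
```

Run:
```python
from h import *
need([.5048,.1458,.205],-89)
p,d,i=snap('side'); a=p[155:265,180:290]
t,_,j=snap('top'); b=t[140:245,185:290]
cv2.imwrite('pics/e1.png',np.hstack([cv2.resize(x[...,::-1],(400,400),interpolation=cv2.INTER_CUBIC) for x in(a,b)]))
q=np.load('q.npy')
for v in (.55,.6,.65): print(v,(proj(lw(q,pol(v,.098,.169)),i)-[180,155])*400/110)
```

```text
t 5.87 pos [0.4826 0.0769 0.2176] yang -97.54 tilt [ 0.001 -0.    -1.   ] turn -8.54 slide [ 2.34 -6.86  1.27] F [ 0.4 -0.2  0.4] gap 0.997 gf 0.0 q6 [0.02 1.73]
0.55 [[259.84098763 131.60711679]]
0.6 [[258.39225093 135.24210737]]
0.65 [[256.62387698 138.85629615]]
```

View pics/e1.png

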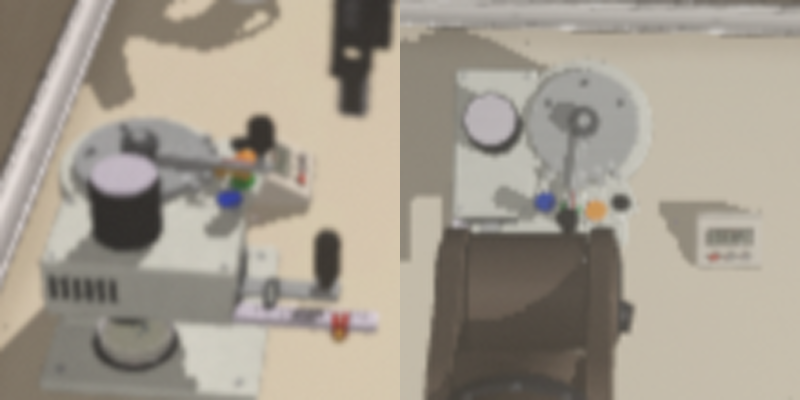

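The lever knob in the side view is at (260,134), against a predicted (258,135) for 0.6. In the top view the lever lies over the green disc with black, amber and blue uncovered. Next is the shutter knob.

Request:
send_rows([
  {"grip": 0,"slide": [0,0,0],"turn": [0,0,-4.25]},
  {"grip": 0,"slide": [0,0,0],"turn": [0,0,-4.25]},
  {"grip": 0,"slide": [0.5,-1.7,0],"turn": [0,0,0]},
  {"grip": 0,"slide": [0.6,-1.7,0],"turn": [0,0,0]},
  {"grip": 0,"slide": [0.6,-1.7,0],"turn": [0,0,0]},
  {"grip": 0,"slide": [0.6,-1.6,0],"turn": [0,0,0]},
  {"grip": 0,"slide": [0,0,0],"turn": [0,0,0]},
  {"grip": 0,"slide": [0,0,0],"turn": [0,0,0]},
])

```text
time_s: 6.63
tool_pos: [0.5055, 0.1447, 0.2173]
ee_rot: [3.141, 0.029, 0.001]
wrist_force: [-0.4, 0.1, 0.0]
finger_gap: 0.999
gripper_force: 0.0
```

Run:
```python
from h import *
need([.504,.144,.104],-89)
```

```text
t 6.63 pos [0.5055 0.1447 0.2173] yang -88.95 tilt [ 0. -0. -1.] turn 0.05 slide [-0.16  0.06 11.33] F [-0.4  0.1  0. ] gap 0.999 gf 0.0 q6 [0.15 1.71]
```

Request:
send_rows([
  {"grip": 0,"slide": [-0.1,0,2],"turn": [0,0,0]},
  {"grip": 0,"slide": [0,0,2],"turn": [0,0,0]},
  {"grip": 0,"slide": [0,0,2],"turn": [0,0,0]},
  {"grip": 0,"slide": [0,0,2],"turn": [0,0,0]},
  {"grip": 0,"slide": [0,0,2],"turn": [0,0,0]},
  {"grip": 0,"slide": [0,0,1.2],"turn": [0,0,0]},
  {"grip": 0.6,"slide": [0,0,0],"turn": [0,0,0]},
  {"grip": 0.7,"slide": [0,0,0],"turn": [0,0,0]},
  {"grip": 0.8,"slide": [0,0,0],"turn": [0,0,0]},
  {"grip": 0.9,"slide": [0,0,0],"turn": [0,0,0]},
  {"grip": 1,"slide": [0,0,0],"turn": [0,0,0]},
  {"grip": 1,"slide": [0,0,0],"turn": [0,0,0]},
  {"grip": 1,"slide": [0,0,0],"turn": [0,0,0]},
], grip_force=60)

```text
time_s: 7.72
tool_pos: [0.5045, 0.1473, 0.1066]
ee_rot: [-3.137, -0.025, -0.005]
wrist_force: [-4.3, 29.6, 8.6]
finger_gap: 0.211
gripper_force: 59.0
```

Run:
```python
from h import *
need([.504,.144,.104],-89)
```

```text
t 7.72 pos [0.5045 0.1473 0.1066] yang -89.07 tilt [ 0.003  0.004 -1.   ] turn -0.07 slide [-0.06  0.33  0.26] F [-4.3 29.6  8.6] gap 0.211 gf 59.0 q6 [0.16 1.71]
```

Request:
send_rows([
  {"grip": 1,"slide": [0,-0.15,0],"turn": [0,0,0]},
  {"grip": 1,"slide": [0,-0.15,0],"turn": [0,0,0]},
  {"grip": 1,"slide": [-0.4,0,0],"turn": [0,0,0]},
  {"grip": 1,"slide": [-0.4,0,0],"turn": [0,0,0]},
  {"grip": 1,"slide": [-0.4,0,0],"turn": [0,0,0]},
  {"grip": 1,"slide": [-0.4,0,0],"turn": [0,0,0]},
  {"grip": 1,"slide": [-0.4,0,0],"turn": [0,0,0]},
  {"grip": 1,"slide": [-0.4,0,0],"turn": [0,0,0]},
  {"grip": 1,"slide": [-0.4,0,0],"turn": [0,0,0]},
  {"grip": 1,"slide": [-0.4,0,0],"turn": [0,0,0]},
  {"grip": 1,"slide": [-0.4,0,0],"turn": [0,0,0]},
  {"grip": 1,"slide": [-0.4,0,0],"turn": [0,0,0]},
  {"grip": 1,"slide": [-0.4,0,0],"turn": [0,0,0]},
  {"grip": 1,"slide": [-0.4,0,0],"turn": [0,0,0]},
  {"grip": 1,"slide": [-0.2,0,0],"turn": [0,0,0]},
  {"grip": 1,"slide": [0,0,0],"turn": [0,0,0]},
  {"grip": 1,"slide": [0,0,0],"turn": [0,0,0]},
])

```text
time_s: 9.13
tool_pos: [0.4564, 0.147, 0.1066]
ee_rot: [-3.14, -0.027, -0.01]
wrist_force: [6.5, 4.2, 5.1]
finger_gap: 0.214
gripper_force: 58.6
```

Run:
```python
from h import *
need([.453,.147,.104],-89)
p,d,i=snap('side'); a=p[222:262,235:295]
cv2.imwrite('pics/f1.png',cv2.resize(a[...,::-1],None,fx=13,fy=13,interpolation=cv2.INTER_CUBIC))
q=np.load('q.npy')
for x in (-.13,-.135,-.14): print(x,[((proj(lw(q,[x,y,z]),i)-[235,222]+.5)*13-.5).round(0).tolist() for y,z in ((.059,.092),(.074,.09))])
```

```text
t 9.13 pos [0.4564 0.147  0.1066] yang -89.02 tilt [ 0.006  0.001 -1.   ] turn -0.02 slide [-0.34 -0.    0.26] F [6.5 4.2 5.1] gap 0.214 gf 58.6 q6 [0.17 1.73]
-0.13 [[[470.0, 227.0]], [[465.0, 284.0]]]
-0.135 [[[494.0, 229.0]], [[489.0, 286.0]]]
-0.14 [[[518.0, 231.0]], [[514.0, 288.0]]]
```

View pics/f1.png

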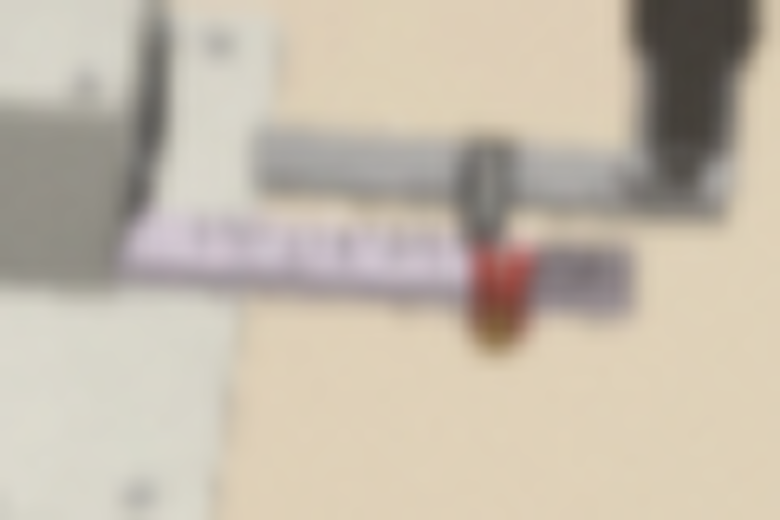

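The pointer's white line is at about (487,185) and the marker's at (502,265). Carried along the lamp's y at this slope, the pointer is about 4 to 4.5 mm short, which matches the first estimate of 52 mm. I'll pull 4 mm more and then measure finely.

Request:
send_rows([
  {"grip": 1,"slide": [-0.2,0,0],"turn": [0,0,0]},
  {"grip": 1,"slide": [-0.2,0,0],"turn": [0,0,0]},
  {"grip": 1,"slide": [0,0,0],"turn": [0,0,0]},
  {"grip": 1,"slide": [0,0,0],"turn": [0,0,0]},
])

```text
time_s: 9.52
tool_pos: [0.4524, 0.147, 0.1066]
ee_rot: [-3.14, -0.027, -0.01]
wrist_force: [6.8, 4.1, 6.1]
finger_gap: 0.211
gripper_force: 58.6
```

Run:
```python
from h import *
from scipy.optimize import least_squares
need([.453,.147,.104],-89)
P=np.mean([camera('side')[0].astype(float) for _ in range(6)],0); i=camera_info('side')
a=P[222:262,235:295]
cv2.imwrite('pics/g1.png',cv2.resize(np.clip(a[...,::-1],0,255).astype('uint8'),None,fx=13,fy=13,interpolation=cv2.INTER_CUBIC))
q=np.load('q.npy')
for v in range(232,246): print(v,P[v,269:279,1].astype(int))
# brightness (green) profile along lamp x at pointer line (several y) and marker line
xs=np.arange(-.150,-.120,.001)
for y,z in((.045,.092),(.05,.092),(.055,.092),(.06,.092),(.07,.09),(.073,.09),(.076,.09)):
    uv=proj(lw(q,np.stack([xs,0*xs+y,0*xs+z],-1)),i).astype('float32')
    pr=cv2.remap(P[...,1].astype('float32'),uv[None,:,0],uv[None,:,1],cv2.INTER_CUBIC)[0]
    print(y,pr.astype(int))
```

```text
t 9.52 pos [0.4524 0.147  0.1066] yang -89.02 tilt [ 0.006  0.001 -1.   ] turn -0.02 slide [ 0.05 -0.    0.26] F [6.8 4.1 6.1] gap 0.211 gf 58.6 q6 [0.18 1.73]
232 [190 192 188 173 164 165 175 192 199 201]
233 [175 177 169 139 126 126 140 171 184 187]
234 [169 169 158 127 119 118 126 158 173 174]
235 [162 160 143 121 124 118 124 155 168 171]
236 [149 145 127 117 130 117 120 148 163 167]
237 [150 145 129 120 135 117 118 140 151 153]
238 [178 170 147 123 131 119 133 160 161 160]
239 [192 181 148 116 117 117 152 182 187 183]
240 [190 175 135 104 108 113 149 175 188 178]
241 [192 179 127  95 104 102 126 160 179 155]
242 [192 181 123  86  97  89 109 151 169 142]
243 [174 163 111  76  81  80 104 138 148 132]
244 [152 141  98  70  69  73 100 126 133 129]
245 [161 143  99  75  73  75 101 135 147 146]
0.045 [168 167 167 167 164 160 155 144 132 123 116 115 117 121 127 127 122 118
 120 125 132 141 147 153 156 156 157 156 156 157]
0.05 [154 152 152 152 149 148 144 135 126 118 114 115 119 127 134 133 125 119
 119 122 128 134 139 144 145 146 147 147 147 147]
0.055 [173 172 173 173 174 174 170 161 149 135 125 120 119 124 128 126 122 124
 132 142 154 162 169 173 175 176 176 175 175 175]
0.06 [180 184 189 190 189 186 178 170 159 142 128 116 110 111 111 109 109 117
 128 143 159 171 183 190 193 193 190 186 185 185]
0.07 [135 145 151 153 151 143 130 116 101  91  85  83  86  89  85  79  83  93
 108 133 155 175 187 188 189 188 186 186 187 189]
0.073 [129 133 136 137 135 128 119 109  96  86  78  74  75  76  72  70  77  87
 104 126 144 162 170 171 173 172 172 172 174 175]
0.076 [134 135 134 133 131 123 115 105  91  81  73  68  69  68  66  68  75  83
  98 117 133 147 152 153 156 155 155 155 155 156]
```

View pics/g1.png

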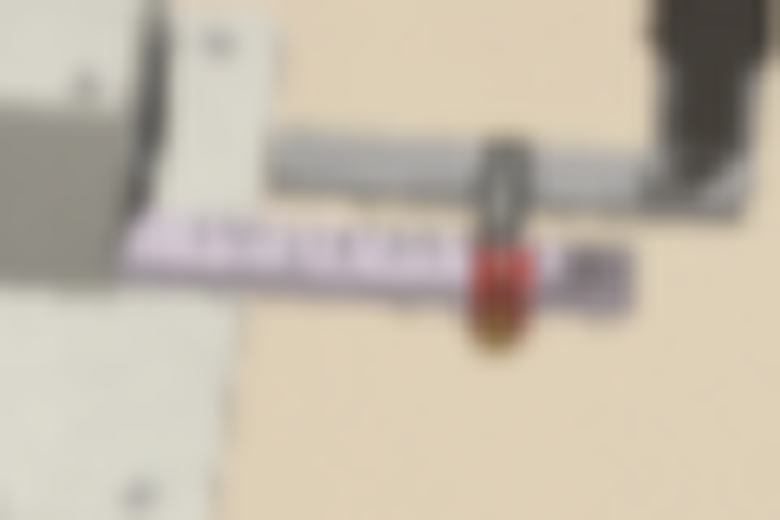

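The pointer's line is now at (502,190), just above the marker at (500,265). The profiles put the pointer at lamp x of about -0.1357 and the mark at about -0.137. I'll pull about 1.2 mm more and check again.

Request:
send_rows([
  {"grip": 1,"slide": [-0.12,0,0],"turn": [0,0,0]},
  {"grip": 1,"slide": [0,0,0],"turn": [0,0,0]},
  {"grip": 1,"slide": [0,0,0],"turn": [0,0,0]},
  {"grip": 1,"slide": [0,0,0],"turn": [0,0,0]},
])

```text
time_s: 10.15
tool_pos: [0.4514, 0.1469, 0.1066]
ee_rot: [-3.14, -0.027, -0.01]
wrist_force: [5.5, 3.7, 5.4]
finger_gap: 0.216
gripper_force: 58.6
```

Run:
```python
from h import *
need([.453,.147,.104],-89)
P=np.mean([camera('side')[0].astype(float) for _ in range(6)],0); i=camera_info('side')
Q=np.load('side.npz')['p'].astype(float)
q=np.load('q.npy')
def prof(P,xc,y,z):
    xs=np.arange(xc-.012,xc+.012,.0005)
    uv=proj(lw(q,np.stack([xs,0*xs+y,0*xs+z],-1)),i).astype('float32')
    pr=cv2.remap(P[...,1].astype('float32'),uv[None,:,0],uv[None,:,1],cv2.INTER_CUBIC)[0]
    k=np.abs(xs-xc)<.004; pk=[round(xs[j],4) for j in range(1,len(xs)-1) if k[j] and pr[j]>=pr[j-1] and pr[j]>pr[j+1]]
    return pk,pr[::2].astype(int)
for y in(.046,.048,.05,.052,.054,.056): print(y,'now',prof(P,-.1365,y,.092)[0],'shot before pull',prof(Q,-.085,y,.092))
for y in(.066,.068,.07,.072): print(y,'mark',prof(P,-.1365,y,.09)[0],prof(Q,-.1365,y,.09)[0])
```

```text
t 10.15 pos [0.4514 0.1469 0.1066] yang -89.02 tilt [ 0.007  0.001 -1.   ] turn -0.02 slide [ 0.16 -0.    0.26] F [5.5 3.7 5.4] gap 0.216 gf 58.6 q6 [0.18 1.73]
0.046 now [np.float64(-0.1385)] shot before pull ([], array([157, 156, 155, 153, 152, 152, 151, 151, 151, 152, 155, 161, 167,
       176, 188, 197, 206, 212, 213, 214, 214, 214, 214, 214]))
0.048 now [np.float64(-0.1385)] shot before pull ([], array([152, 152, 151, 149, 148, 147, 146, 146, 148, 149, 153, 161, 168,
       179, 190, 200, 209, 212, 213, 214, 214, 214, 214, 214]))
0.05 now [np.float64(-0.1385)] shot before pull ([], array([153, 153, 152, 150, 148, 147, 146, 146, 148, 150, 155, 163, 171,
       183, 195, 202, 210, 213, 214, 215, 214, 214, 214, 214]))
0.052 now [np.float64(-0.1385)] shot before pull ([], array([163, 163, 163, 161, 159, 157, 157, 158, 159, 160, 165, 173, 180,
       190, 199, 205, 211, 213, 213, 214, 214, 214, 214, 214]))
0.054 now [np.float64(-0.139)] shot before pull ([np.float64(-0.089)], array([178, 177, 177, 176, 174, 173, 172, 173, 173, 174, 178, 183, 189,
       197, 202, 207, 211, 212, 213, 213, 213, 214, 214, 214]))
0.056 now [] shot before pull ([np.float64(-0.089)], array([191, 191, 190, 190, 190, 189, 188, 188, 188, 188, 190, 192, 195,
       200, 203, 206, 208, 208, 210, 211, 211, 212, 212, 212]))
0.066 mark [np.float64(-0.137)] [np.float64(-0.137)]
0.068 mark [np.float64(-0.137)] [np.float64(-0.137)]
0.07 mark [np.float64(-0.137)] [np.float64(-0.137)]
0.072 mark [np.float64(-0.137)] [np.float64(-0.137)]
```

Run:
```python
from h import *
P=np.mean([camera('side')[0].astype(float) for _ in range(2)],0); i=camera_info('side')
Q=np.load('side.npz')['p'].astype(float); q=np.load('q.npy')
def x_of(u,v,z):
    f=192/np.tan(np.radians(i['fovy'])/2); R=np.array(i['R']); C=-R.T@i['t']
    d=R.T@[(u-i['cx'])/f,(v-i['cy'])/f,1]; X=C+d*(z-C[2])/d[2]-[q[0],q[1],0]
    c,s=np.cos(q[2]),np.sin(q[2]); return (c*X[0]+s*X[1],-s*X[0]+c*X[1])
def cen(W,v,u0,u1):
    u=np.arange(u0,u1+1); w=W[v,u0:u1+1]; e=np.interp(u,[u0,u1],[w[0],w[-1]]); w=w-e
    return (u*w).sum()/w.sum()
for nm,I,a,b in(('Q',Q,267,278),('now',P,268,279)):
    for v in(234,235,236,237): 
        u=cen(-I[...,1],v,a,b); print(nm,'ptr',v,round(u,2),np.round(x_of(u,v,.092),4))
    for v in(240,241,242,243):
        u=cen(I[...,0]-I[...,1],v,268,279); print(nm,'mark',v,round(u,2),np.round(x_of(u,v,.09),4))
print(P[234:245,267:281,1].astype(int)); print((P[...,0]-P[...,1])[238:245,267:281].astype(int))
```

```text
Q ptr 234 271.98 [-0.1322  0.0385]
Q ptr 235 271.83 [-0.1321  0.0426]
Q ptr 236 271.8 [-0.1322  0.0467]
Q ptr 237 271.66 [-0.1321  0.0507]
Q mark 240 273.51 [-0.1377  0.0599]
Q mark 241 273.28 [-0.1373  0.0639]
Q mark 242 273.24 [-0.1375  0.0678]
Q mark 243 273.14 [-0.1374  0.0717]
now ptr 234 273.82 [-0.1372  0.0381]
now ptr 235 273.8 [-0.1374  0.0421]
now ptr 236 273.66 [-0.1372  0.0462]
now ptr 237 273.55 [-0.1372  0.0502]
now mark 240 273.32 [-0.1372  0.06  ]
now mark 241 273.27 [-0.1373  0.0639]
now mark 242 273.15 [-0.1372  0.0678]
now mark 243 273.04 [-0.1372  0.0717]
[[169 169 169 170 161 126 113 130 124 143 166 173 175 175]
 [161 162 163 164 154 119 113 136 126 139 162 170 172 172]
 [149 147 149 150 142 114 111 131 123 139 160 167 169 169]
 [158 153 150 149 142 117 114 123 121 138 149 154 157 158]
 [182 180 179 176 167 133 117 117 123 155 161 161 164 165]
 [187 187 193 189 178 136 110 108 128 173 186 185 185 184]
 [178 179 190 181 158 119 105 103 124 166 191 187 176 170]
 [184 182 192 180 134 101 110 100 114 155 186 173 148 135]
 [191 187 192 181 124  94 115  98 110 156 180 158 128 117]
 [173 173 174 163 111  84 100  90 113 156 163 140 121 118]
 [153 153 152 141  98  72  76  77 107 142 143 131 127 129]]
[[12 11 10 11 10  7  3  2  5  9  9  9  9  8]
 [11 12 12 12 13 10  5  6 11 12 13 12 13 12]
 [11 11 12 13 20 24 20 22 27 17 13 12 12 12]
 [10 10 11 17 39 55 48 55 52 24 13 10 10 10]
 [11 11 11 20 59 75 59 72 65 27 12 10  9  8]
 [11 11 10 22 63 73 56 65 58 25 12 10  9  8]
 [10 10 11 20 52 61 54 55 45 21 11  9  8  9]]
```

The centroids, which don't suffer the pixel locking, put the pointer and the mark both at lamp x -0.1372. They also reproduce the 5.0 mm move since the earlier picture. Handing in while still holding.

```bash
python3 -c "
from cell import *
print(finish_job())"
```

```text
the job is handed in; nothing more can be done
None
```

The filter lever sits released in the green notch (0.6), and I handed the job in at about 11 s with the shutter still held open, its pointer level with the mark to within the roughly 1 mm I can measure.

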